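# Weigh a crate of salvaged drives on the spring scale

### The job

Weigh the orange crate of salvaged drives: pick it up by its black grip, hang its steel bail in the hook of the spring scale, and ease the weight onto the spring before you let go, so that the pointer creeps to its reading and neither drops nor jumps back. Do not force the crate against the scale or push the pointer into the red, leave the other things on the bench alone, and finish with the crate hanging free, still, from the hook.

Things in the scene. Friction and masses are not known exactly. Their poses are not given: they have to be found in the camera images.
- crate: Loose orange slatted crate, 110 mm (its x) by 150 mm (its y) by 60 mm high, with fixed upright drives up to 75 mm above its underside; origin at the centre of its underside, z up. Symmetric under a half turn, balanced under its grip, mass unknown: 0.3 to 0.95 kg. A rigid dark steel bail stands over it in its y-z plane.
- crate_bar (a point): Peak of the bail, on the axis of its 8 mm round bar, 140 mm above the underside: the point that goes into the hook. From here the bar falls 1 in 5 to legs at y = +-73 mm, 122 mm up. About 60 mm of free height between drives and bar lets the hook pass along the crate's x, from either side. Axes as the crate.
- crate_grip (a point): Centre of the black grip block on a 10 mm stem over the bar: 24 x 24 mm (faces along the crate's x and y), 40 mm tall, 50 mm above crate_bar, 190 mm above the underside. Grip it here from above on either pair of faces; closing along the crate's y keeps the gripper's body clear of the scale's column.
- scale: Spring scale fixed to the bench: dark base 190 x 170 x 18 mm, column 320 mm high; origin under the column's axis, z up. A blue carriage on the column bears the hook arm, a level 8 mm steel rod along the scale's -x, 245 mm above the bench unloaded. On the scale's -y side a white plate with ticks each 5 mm, a red pointer, a red band at the bottom.
- hook_seat (a point): Where the bar's axis lies when seated, in the V of the hook: 165 mm from the column's axis along the scale's -x, 230 mm above the bench unloaded; rides with the hook. The V's legs slope 45 degrees, 26 mm deep, 52 mm wide in all (axis of the rod). Tip's top 19 mm above this point, V's lowest metal 19 mm below. Axes as the scale.
- hook_tip (a point): Red-dotted free end of the hook, 26 mm beyond hook_seat along the scale's -x, as high as the arm. Bring the crate in from beyond it, moving along the scale's +x, with the crate's x along the arm, the bar above the tip and the drives below the V; over the seat, lower it. Axes as the scale.
- scale_hook (a joint): Travel of hook and pointer, m: 0 unloaded, grows downward, red band from 0.066, stop at 0.075. Spring 170 N/m after 0.3 N preload (9 N: 51 mm), light damping 4 N s/m. Delicate: it must never run faster than 60 mm/s either way; letting go while the gripper still bears, or presses down, over about 0.6 N makes it jump.
- spray_can: Bystander: blue can, 52 mm diameter, 150 mm high, origin under its centre. Leave alone.
- screwdriver: Bystander: red-handled screwdriver lying on the bench. Leave alone.
- heatsink: Bystander: aluminium finned heat sink, 70 x 70 x 34 mm, origin under its centre. Leave alone.
Mind the look-alikes: they are no part of the job. What is meant by the crate is not pink or purple, and is the smaller of those in its own colour.

How it is judged:
By the outcome, as a careful person would: the job done as asked, in the order asked, and still so for the second after the job is handed in, with the robot touching nothing.
It also fails if it takes over 66 s, if anything falls off the work surface, if the arm or the gripper's body presses on something with over 40 N, if the wrist force passes 120 N, or if a joint passes its speed limit or range.

### The arm

A 7-joint arm with a two-finger parallel gripper is mounted at the origin on the work surface. World frame = base frame: x ahead of the robot, y to its left, z up, the work surface at z = 0. Lengths are in m, angles in rad, forces in N, time in s.
With the tool pointing down it reaches from about 0.35 to 0.9 m from the base axis. Payload 8.1 kg.
Tool frame: the origin (TCP) lies midway between the tips of the shut fingers; the grasp point (between the pads) lies env.tcp_to_grasp behind it (env.tcp_to_grasp is the distance from the TCP to the grasp point, in m); x points along the fingers, y is the direction in which the jaws open and shut, and the axes are right-handed (so a half turn about x gives the same grasp; the last joint's range is limited). The gripper opens to 85 mm and grips with 20 to 120 N. Pads are 22 mm wide; open, the fingers measure 114 mm over their backs; the gripper's body (76 mm by 85 mm) begins 54 mm behind the grasp point. The pads swing forward as they close: fully open they stand 13 mm farther back than shut.
Start: joints at [1.128, 0.434, 0.025, 1.573, -0.012, 1.134, -0.075], TCP at [0.208, -0.589, 0.231] pointing down, gripper open.
Joint ranges: [-2.62, 2.62], [-0.44, 2.09], [-1.27, 1.32], [0.08, 2.57], [-1.32, 4.46], [0.12, 2], [-2.74, 2.74]. Speed limits (rad/s): [2.22, 2.22, 3.01, 3.01, 3.14, 3.14, 3.14].

### API

Orientations are given as [roll, pitch, yaw] about the fixed x, y, z axes, in that order (R = Rz(yaw) Ry(pitch) Rx(roll)).
In Python, from workcell import env gives the robot as it stands.
- The arm moves only by the tool carry_out, never from a script. Its argument "moves" is text: rows parted by semicolons, each of 7 numbers parted by spaces: the shift along the world's x, y, z scaled (see below), then the turn, a rotation vector about the world's x, y, z scaled (see below), then the finger opening in mm, from 0 to 85.4. In form: dx dy dz wx wy wz claw; .... A call has 1 to 5 rows; each row is the pose to reach, as a shift and turn from the pose commanded when the call began; what a row does not reach only later rows make up. The controller multiplies each number of a shift by 0.25 m and each number of a turn by 45 degrees. A row lasts 1/12 s, in which the tool goes at most 41.7 mm and 7.16 degrees, less where a joint would pass 70% of its speed; a pose out of reach is approached as far as the arm can. A call with a number of a shift or a turn outside -1 to 1 is refused whole. A call with a gripper value outside its range is refused whole. The fingers move at their own pace and stop on an object; "grip_force" is the grip in N (left out, the last holds). Time passes only in rows, so rows that repeat a pose let the fingers close. It gives the time, the measured TCP pose, the force and the opening at its end, in the units of the state.
- env.sense(): the state, without advancing time (a new reading comes with each control period).
- env.get_image(name): name is "scene" or "top" or "wrist"; returns a dict with "frame" (400x640x3 uint8, red, green, blue), "K" (3x3 intrinsics, pixels), "k1" (the pictures are not rectified: a ray, as slopes to the right and down, at radius r is drawn at 1 + k1 r^2 times it, then the intrinsics apply), "R" (3x3) and "t" (3): a world point X has camera coordinates R X + t. Camera axes: x right, y down, z forward; pixel columns grow to the right and rows downward; lengths in m; the calibration is good to about 2 mm. A picture is of the moment at which its call begins. There is no depth.
- env.job_done(): hands the job in, once; it reports no verdict.
The state is a dict: "t": time; "joint_pos": joint angles; "qvel": joint speeds; "joint_efforts": joint torques, N m; "tcp_pos": TCP position; "eef_rot": TCP orientation; "contact_force": force on the tool from outside, world axes, zero at the start; "wrist_torque": the same for the moment, N m; "gripper_width": finger opening in m.
Only numpy, scipy, OpenCV 4.12 (cv2) and the standard library are available. Lean on these libraries where they do the work, as an engineer would, in place of code of your own. Each camera call takes 0.05 s, during which the arm holds its last target. There are 200 camera calls.

## Working session

There is one attempt and no reset: what is moved stays moved. The work goes in short steps, Python scripts to look and compute and a tool call to move; the robot and the scene stay as the last step left them, time stands still between calls to the robot, and variables do not carry over. Pictures are saved under pics/ and viewed, about 8 in all and at most 12, crops included, and the job is handed in when it is done.

Besides the shell and the picture viewer there is one more tool, called after "Emit:" in YAML: its name, and indented under it one key for each argument. carry_out: Moves the arm, as the interface text tells. Shifts and turns lie within -1 to 1; 1 stands for 0.25 m of shift or 45 degrees of turn. Its arguments: {"type":"object","properties":{"moves":{"type":"string"},"grip_force":{"type":"number"}},"required":["moves"]}

```bash
mkdir -p pics; cat > h.py <<'E'
import numpy as np, cv2
from workcell import env
def grab(n,fn=None):
    d=env.get_image(n)
    if fn: cv2.imwrite('pics/'+fn,d['frame'][:,:,::-1])
    return d
def ray(d,u,v):
    K=np.array(d['K']);xy=cv2.undistortPoints(np.array([[[u,v]]],float),K,np.array([d['k1'],0,0,0.]))[0,0]
    R=np.array(d['R']);t=np.array(d['t']);return -R.T@t, R.T@np.array([xy[0],xy[1],1])
def onz(d,u,v,z):
    c,r=ray(d,u,v);return c+r*(z-c[2])/r[2]
def tri(d1,p1,d2,p2):
    c,r=ray(d1,*p1);e,s=ray(d2,*p2)
    a=np.linalg.lstsq(np.c_[r,-s],e-c,rcond=None)[0]
    p,q=c+a[0]*r,e+a[1]*s;return (p+q)/2,np.linalg.norm(p-q)
def proj(d,X):
    X=np.array(X,float);R=np.array(d['R']);c=R@X+np.array(d['t']);x=c[:2]/c[2];x=x*(1+d['k1']*(x@x));K=np.array(d['K']);return (K@[x[0],x[1],1])[:2]
E
python3 - <<'E'
from h import *
for n in('scene','top','wrist'):
    d=grab(n,n+'0.png');print(n,d['K'],d['k1'],d['R'],d['t'])
print(env.sense(),env.tcp_to_grasp)
a=[cv2.imread(f'pics/{n}0.png') for n in('scene','top')]
E
```

```text
scene [[404.46104539   0.         321.74312119]
 [  0.         404.46104539 203.51265219]
 [  0.           0.           1.        ]] -0.06145223433848764 [[ 0.0099704   0.99982014  0.0161332 ]
 [ 0.56889763  0.00759674 -0.82237326]
 [-0.82234791  0.01737753 -0.56871956]] [ 0.05506754 -0.1613584   1.65406723]
top [[462.81918686   0.         324.18446885]
 [  0.         462.81918686 203.04117215]
 [  0.           0.           1.        ]] -0.015898581552295073 [[ 0.01702032 -0.99985405  0.00148061]
 [-0.97355348 -0.01690999 -0.22783256]
 [ 0.22782435  0.00243633 -0.9736992 ]] [-0.06738782  0.55937871  1.26836983]
wrist [[280.82864636   0.         323.25091783]
 [  0.         280.82864636 203.61354465]
 [  0.           0.           1.        ]] -0.02038250345791264 [[ 0.33250897 -0.94309926 -0.00125014]
 [-0.90842377 -0.320639    0.26824781]
 [-0.25338516 -0.08805915 -0.96334913]] [-0.62526366 -0.03443336  0.37923174]
{'t': 0.15, 'joint_pos': array([ 1.12838788,  0.43507917,  0.02495386,  1.57386508, -0.0116226 ,
        1.13400122, -0.07511777]), 'qvel': array([ 0.00055548, -0.0033974 ,  0.00058832, -0.001955  ,  0.00028106,
       -0.00052697, -0.00084932]), 'joint_efforts': array([ 1.11445141e-03, -6.70889354e+01,  1.02580491e+00, -3.16454744e+01,
        1.56880816e-02,  9.06655972e-03,  2.72718859e-05]), 'tcp_pos': array([ 0.2081662 , -0.58891634,  0.23070482]), 'eef_rot': array([-1.50286357,  1.56958839,  1.97846016]), 'contact_force': array([ 0.49401224, -0.8121439 , -0.73793567]), 'wrist_torque': array([ 0.01125828, -0.03636747, -0.0425259 ]), 'gripper_width': 0.08519963742591677} 0.0187
```

View pics/scene0.png

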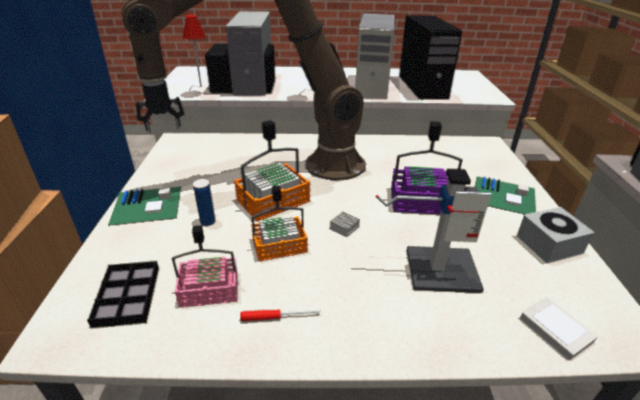

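View pics/top0.png

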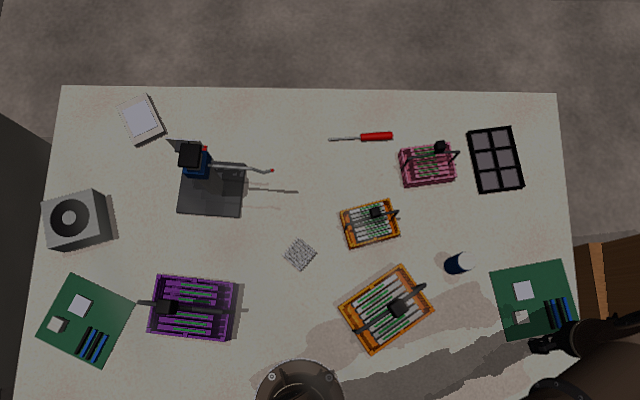

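```bash
python3 - <<'E'
from h import *
d={n:grab(n) for n in('scene','top')}
T=d['top']['frame'];S=d['scene']['frame']
def up(im,x,y,w,h,s):return cv2.resize(im[y:y+h,x:x+w],None,fx=s,fy=s,interpolation=cv2.INTER_CUBIC)
c=np.vstack([np.hstack([up(T,330,190,80,70,5),up(S,240,180,80,70,5)]),
 np.hstack([up(T,165,130,140,96,400/140),up(S,345,160,150,96,400/150)[:274]]) if 0 else np.hstack([cv2.resize(T[130:226,165:305],(400,250)),cv2.resize(S[165:295,345:495],(400,250))])])
cv2.imwrite('pics/c1.png',c[:,:,::-1])
for n,reg in(('top',(330,190,80,70)),('scene',(240,180,80,90))):
    x,y,w,h=reg;im=d[n]['frame'][y:y+h,x:x+w];hsv=cv2.cvtColor(im,cv2.COLOR_RGB2HSV)
    o=cv2.inRange(hsv,(5,150,90),(22,255,255));k,l,st,ce=cv2.connectedComponentsWithStats(cv2.morphologyEx(o,cv2.MORPH_CLOSE,np.ones((7,7))))
    i=1+np.argmax(st[1:,4]);pts=np.argwhere(l==i)[:,::-1].astype(np.int32);hu=cv2.convexHull(pts)
    print(n,'orange',st[i],ce[i]+[x,y],cv2.boxPoints(cv2.minAreaRect(hu))+[x,y])
    q=cv2.approxPolyDP(hu,3,True)[:,0]+[x,y];print(q.tolist())
    b=cv2.inRange(hsv,(0,0,0),(180,255,38));k,l,st,ce=cv2.connectedComponentsWithStats(b)
    for i in range(1,k):
        if st[i,4]>15:print(n,'black',st[i]+[x,y,0,0,0],ce[i]+[x,y])
for n in d:
    hsv=cv2.cvtColor(d[n]['frame'],cv2.COLOR_RGB2HSV)
    r=cv2.inRange(hsv,(0,130,70),(6,255,255))|cv2.inRange(hsv,(174,130,70),(180,255,255));k,l,st,ce=cv2.connectedComponentsWithStats(r)
    for i in range(1,k):
        if st[i,4]>1:print(n,'red',st[i],ce[i])
E
```

```text
top orange [ 10   8  60  49 693] [369.6002886  222.86002886] [[338.92549706 211.13180542]
 [389.57306671 197.06303596]
 [399.73065948 233.63037109]
 [349.08309174 247.69914246]]
[[399, 233], [350, 246], [340, 211], [388, 198]]
top black [367 207  19  13 124] [374.94354839 212.7983871 ]
top black [391 210   8  10  25] [394.28 213.64]
scene orange [   0    0   69   81 2418] [276.54549214 219.07444169] [[240. 180.]
 [308. 180.]
 [308. 260.]
 [240. 260.]]
[[308, 180], [306, 251], [259, 260], [240, 205], [240, 180]]
scene black [273 187   8  19  99] [276.39393939 194.27272727]
scene red [391   0   2   1   2] [391.5   0. ]
scene red [398   0   2   1   2] [398.5   0. ]
scene red [403   1   2   1   2] [403.5   1. ]
scene red [416   0   4   2   5] [4.176e+02 4.000e-01]
scene red [422   0   2   2   3] [422.33333333   0.66666667]
scene red [428   0   1   2   2] [428.    0.5]
scene red [430   1   2   1   2] [430.5   1. ]
scene red [436   0   2   2   3] [436.66666667   0.66666667]
scene red [440   0  17   3  33] [448.21212121   0.78787879]
scene red [461   0   6   4  12] [463.16666667   1.9166666
[... 20339 characters left out ...]
ed [512 120   5   4   9] [513.66666667 121.55555556]
scene red [130 123   2   1   2] [130.5 123. ]
scene red [142 122   2   2   3] [142.33333333 122.33333333]
scene red [624 123   2   4   4] [624.5 124.5]
scene red [626 124  13  12  36] [632.47222222 129.36111111]
scene red [376 196   2   1   2] [376.5 196. ]
scene red [448 205   7   7  29] [450.48275862 208.65517241]
scene red [458 211  17   2  18] [466.44444444 211.05555556]
scene red [467 234  11   3  31] [471.67741935 234.96774194]
scene red [241 310  40  11 374] [259.81283422 314.82887701]
top red [360 132  33   8 219] [376.46118721 135.57990868]
top red [202 146   5   5  20] [204.2 148.2]
top red [271 169   3   3   8] [271.875 169.875]
```

View pics/c1.png

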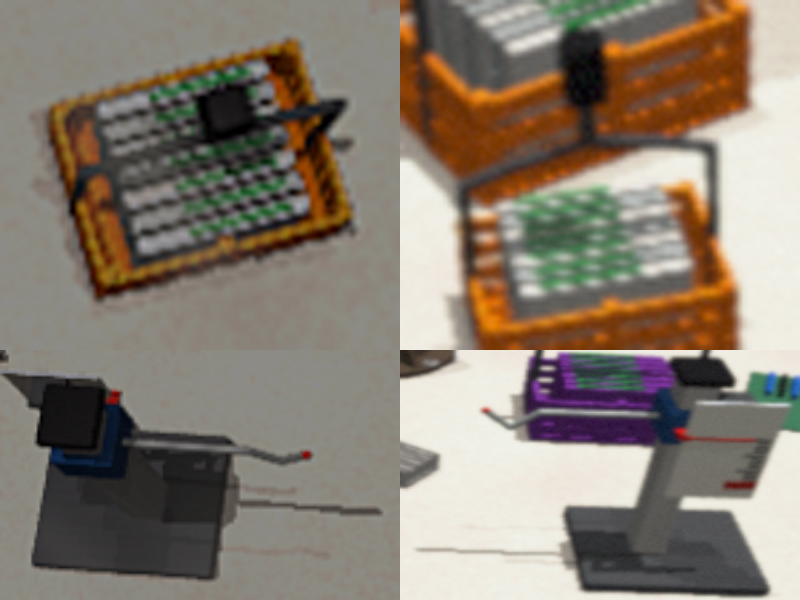

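```bash
python3 - <<'E'
from h import *
t=grab('top');s=grab('scene')
print('grip',tri(t,(374.94,212.8),s,(276.4,194.27)))
tip=tri(t,(271.9,169.9),s,(376.7,196.2));print('tip',tip)
f=lambda p:(165+p[0]*.35,130+(p[1]-350)*.384)
ty=lambda a,b:np.degrees(np.arctan2(*(b-a)[:2][::-1]))
P=onz(t,*f((125,440)),.245);Q=onz(t,*f((235,448)),.245);T=onz(t,271.9,169.9,.245)
print('rod',P,Q,T,'dir of +x',ty(Q,P),ty(T,P))
A=onz(t,*f((33,567)),.018);B=onz(t,*f((213,578)),.018);C=onz(t,*f((230,440)),.018);print('base',A,B,C,ty(B,A),ty(B,C))
# refine rod: blue-mean thresholds skip. crate rim
q=[onz(t,u,v,.060) for u,v in((399.7,233.6),(349.1,247.7),(338.9,211.1),(389.6,197.1))]
for i in range(4):print(q[i],ty(q[i],q[(i+1)%4]),np.linalg.norm(q[i]-q[(i+1)%4]))
print(np.mean(q,0))
# bail ends in scene z .122: crop (462,187),(717,147)
b=[onz(s,240+(x-400)/5,180+y/5,.122) for x,y in((462,187),(717,147))];print('bail',b,ty(*b),np.mean(b,0))
print(env.sense()['t'])
E
```

```text
grip (array([ 0.50845456, -0.19006641,  0.18516515]), np.float64(0.0008451059840096772))
tip (array([0.60215771, 0.07464072, 0.24357645]), np.float64(0.0012873562400808616))
rod [0.61318657 0.23560588 0.245     ] [0.60671474 0.13764384 0.245     ] [0.60180177 0.07511321 0.245     ] dir of +x 86.22026577931045 85.94243036088442
base [0.53235512 0.38046042 0.018     ] [0.52286275 0.19231081 0.018     ] [0.6874781  0.18386477 0.018     ] 87.11180951398882 -2.937142160386737
[ 0.47588617 -0.2743465   0.06      ] 106.55251581317684 0.1501784411387344
[ 0.43310123 -0.13039161  0.06      ] 15.834265192693655 0.10950191679712247
[ 0.53844809 -0.10051339  0.06      ] -73.27112865844062 0.15313746110665108
[ 0.58252766 -0.2471697   0.06      ] -165.70291197736518 0.11004992124559607
[ 0.50749079 -0.1881053   0.06      ]
bail [array([ 0.53251605, -0.25860009,  0.122     ]), array([ 0.49168603, -0.11540644,  0.122     ])] 105.91488976650899 [ 0.51210104 -0.18700326  0.122     ]
0.35
```

```bash
cat >> h.py <<'E'
from scipy.spatial.transform import Rotation as Ro
def st():
    s=env.sense();R=Ro.from_euler('xyz',s['eef_rot']).as_matrix()
    print('t',round(s['t'],2),'tcp',s['tcp_pos'].round(4),'F',s['contact_force'].round(2),'w',round(s['gripper_width'],4),'q',s['joint_pos'].round(2))
    print('toolx',R[:,0].round(3),'yaw y',np.degrees(np.arctan2(R[1,1],R[0,1])).round(2));return s,R
E
python3 - <<'E'
from h import *
s,R=st()
th=np.radians(106.2-180);y=np.array([np.cos(th),np.sin(th),0]);x=np.array([0,0,-1.])
for sg in(1,-1):
    Y=sg*y;G=np.c_[x,Y,np.cross(x,Y)];print(np.degrees(Ro.from_matrix(G@R.T).as_rotvec())/45)
E
```

```text
t 0.35 tcp [ 0.2082 -0.5892  0.2311] F [ 0.3  -0.45  0.05] w 0.0853 q [ 1.13  0.43  0.02  1.57 -0.01  1.13 -0.08]
toolx [-0.  0. -1.] yaw y -70.54
[-0.00042873 -0.00018248 -0.07255274]
[ 2.81511442e-04 -6.61406471e-04  3.92744719e+00]
```

Emit:
carry_out:
  moves: "0 0 0.17 0 0 0 85; 0 0 0.34 0 0 0 85; 0 0 0.52 0 0 0 85; 0.1 0.13 0.52 0 0 0 85; 0.2 0.26 0.52 0 0 0 85"
  grip_force: 60

```text
t: 0.77
tcp_pos: [0.2576, -0.5265, 0.3648]
eef_rot: [1.618, 1.564, -1.19]
contact_force: [3.3, 0.2, -0.9]
gripper_width: 0.0849
```

Emit:
carry_out:
  moves: "0.09 0.13 0 0 0 -0.07 85; 0.18 0.26 0 0 0 -0.07 85; 0.27 0.39 0 0 0 -0.07 85; 0.36 0.52 0 0 0 -0.07 85; 0.46 0.64 0 0 0 -0.07 85"

```text
t: 1.18
tcp_pos: [0.3737, -0.3623, 0.3617]
eef_rot: [1.771, 1.57, -1.086]
contact_force: [1.5, -0.5, -0.3]
gripper_width: 0.085
```

Emit:
carry_out:
  moves: "0.1 0.12 0 0 0 0 85; 0.2 0.24 0 0 0 0 85; 0.32 0.36 0 0 0 0 85; 0.44 0.49 0 0 0 0 85; 0.54 0.6 0 0 0 0 85"

```text
t: 1.6
tcp_pos: [0.5094, -0.2125, 0.3616]
eef_rot: [2.517, 1.57, -0.34]
contact_force: [0.9, -1.3, -0.3]
gripper_width: 0.0852
```

Emit:
carry_out:
  moves: "0 0.1 0 0 0 0 85; 0 0.1 0 0 0 0 85; 0 0.1 0 0 0 0 85; 0 0.1 0 0 0 0 85; 0 0.1 0 0 0 0 85"

```text
t: 2.02
tcp_pos: [0.5077, -0.1909, 0.3614]
eef_rot: [1.1, 1.57, -1.759]
contact_force: [0.1, -0.3, -0.1]
gripper_width: 0.085
```

```bash
python3 - <<'E'
from h import *
s,R=st();d=grab('wrist','w1.png')
for p in((.5085,-.19,.21),(.508,-.189,.17)):print(proj(d,p))
E
```

```text
t 2.02 tcp [ 0.5077 -0.1909  0.3614] F [ 0.13 -0.35 -0.14] w 0.085 q [ 0.45  0.23 -0.24  1.55  0.06  1.37 -1.08]
toolx [-0.    -0.001 -1.   ] yaw y -73.82
[321.57773977 190.22744907]
[320.83135742 183.04668983]
```

View pics/w1.png

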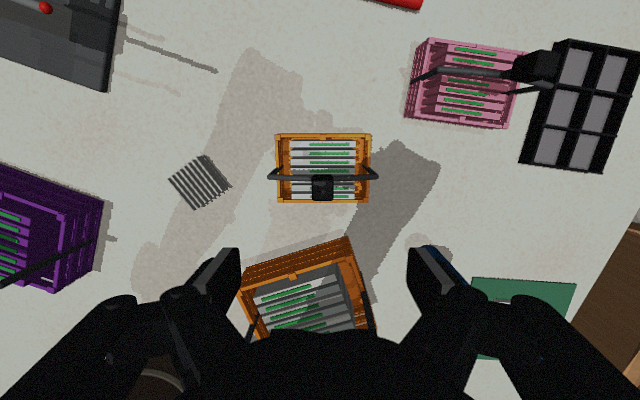

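```bash
python3 - <<'E'
from h import *
t=grab('top');s=grab('scene');w=grab('wrist')
print(tri(t,(397,308),s,(269,131)))
f=w['frame'][170:205,305:340].max(2)<45
v,u=np.argwhere(f).T;print(u.min()+305,u.max()+305,v.min()+170,v.max()+170,u.mean()+305,v.mean()+170)
for x in(-.012,.012):
  for y in(-.012,.012):
    c,sn=np.cos(np.radians(16.2)),np.sin(np.radians(16.2));print(proj(w,(.508+c*x-sn*y,-.1895+sn*x+c*y,.21)))
E
```

```text
(array([ 0.26683502, -0.23017094,  0.26611838]), np.float64(0.0015474817619479584))
307 339 174 200 323.0889679715302 186.75622775800713
[332.43948027 201.56513497]
[310.35134435 201.58846072]
[332.61458709 179.78714486]
[310.0536985  179.81105066]
```

Emit:
carry_out:
  moves: "0.004 0 -0.16 0 0 0 85; 0.004 0 -0.32 0 0 0 85; 0.004 0 -0.48 0 0 0 85; 0.004 0 -0.6 0 0 0 85; 0.004 0 -0.68 0 0 0 85"

```text
t: 2.63
tcp_pos: [0.5074, -0.1895, 0.1881]
eef_rot: [-0.555, 1.567, 2.87]
contact_force: [0.1, -0.1, -0.0]
gripper_width: 0.0849
```

Emit:
carry_out:
  moves: "0 0 -0.04 0 0 0 85; 0 0 -0.08 0 0 0 85; 0 0 -0.08 0 0 0 85; 0 0 -0.08 0 0 0 50; 0 0 -0.08 0 0 0 40"

```text
t: 3.05
tcp_pos: [0.5102, -0.1896, 0.1727]
eef_rot: [2.569, 1.568, -0.288]
contact_force: [0.0, -0.1, -0.5]
gripper_width: 0.0633
```

Emit:
carry_out:
  moves: "0 0 0 0 0 0 30; 0 0 0 0 0 0 25; 0 0 0 0 0 0 15; 0 0 0 0 0 0 10; 0 0 0 0 0 0 10"

```text
t: 3.47
tcp_pos: [0.5097, -0.1894, 0.1721]
eef_rot: [2.504, 1.569, -0.353]
contact_force: [-1.2, 0.4, 7.2]
gripper_width: 0.0235
```

Emit:
carry_out:
  moves: "0 0 0 0 0 0 10; 0 0 0 0 0 0 10; 0 0 0.02 0 0 0 10; 0 0 0.04 0 0 0 10; 0 0 0.08 0 0 0 10"

```text
t: 3.88
tcp_pos: [0.5077, -0.1889, 0.1902]
eef_rot: [-0.563, 1.567, 2.863]
contact_force: [-0.5, 0.1, -8.7]
gripper_width: 0.0233
```

```bash
python3 - <<'E'
from h import *
st()
E
```

```text
t 3.88 tcp [ 0.5077 -0.1889  0.1902] F [-0.47  0.09 -8.66] w 0.0233 q [ 0.44  0.36 -0.24  1.81  0.1   0.99 -1.13]
toolx [-0.004  0.001 -1.   ] yaw y -73.68
```

Emit:
carry_out:
  moves: "0 0 0.08 0 0 0.1 10; 0 0 0.18 0 0 0.25 10; 0 0 0.28 0 0 0.4 10; 0 0 0.36 0 0 0.54 10; 0 0 0.416 0 0 0.69 10"

```text
t: 4.3
tcp_pos: [0.5095, -0.1893, 0.2978]
eef_rot: [1.879, 1.569, -0.43]
contact_force: [1.0, 0.9, -8.8]
gripper_width: 0.0233
```

Emit:
carry_out:
  moves: "0.04 0.06 0 0 0 0.15 10; 0.1 0.16 0 0 0 0.3 10; 0.18 0.28 0 0 0 0.45 10; 0.26 0.4 0 0 0 0.6 10; 0.32 0.5 0 0 0 0.75 10"

```text
t: 4.72
tcp_pos: [0.59, -0.0618, 0.2957]
eef_rot: [-3.093, 1.57, 1.47]
contact_force: [1.1, 1.2, -9.1]
gripper_width: 0.0232
```

Emit:
carry_out:
  moves: "0.02 0.06 0 0 0 0.08 10; 0.036 0.1 0 0 0 0.122 10; 0.036 0.1 0 0 0 0.122 10; 0.036 0.1 0 0 0 0.122 10; 0.036 0.1 0 0 0 0.122 10"

```text
t: 5.13
tcp_pos: [0.5976, -0.0417, 0.2952]
eef_rot: [-0.436, 1.569, -2.07]
contact_force: [0.3, -0.6, -8.4]
gripper_width: 0.0235
```

```bash
python3 - <<'E'
from h import *
st();t=grab('top','t2.png');s=grab('scene','s2.png')
T=t['frame'];S=s['frame']
r=lambda im,x,y:cv2.resize(im[y:y+130,x:x+173],(800,600),interpolation=cv2.INTER_CUBIC)
T=cv2.resize(T[120:250,170:370],(800,520)) ;cv2.imwrite('pics/t2c.png',T[:,:,::-1])
S=cv2.resize(S[130:280,290:490],(800,600)) ;cv2.imwrite('pics/s2c.png',S[:,:,::-1])
E
```

```text
t 5.13 tcp [ 0.5976 -0.0417  0.2952] F [ 0.29 -0.61 -8.37] w 0.0235 q [ 0.34  0.4  -0.52  1.51  0.21  1.29 -0.27]
toolx [-0.001 -0.002 -1.   ] yaw y -3.64
```

View pics/t2c.png

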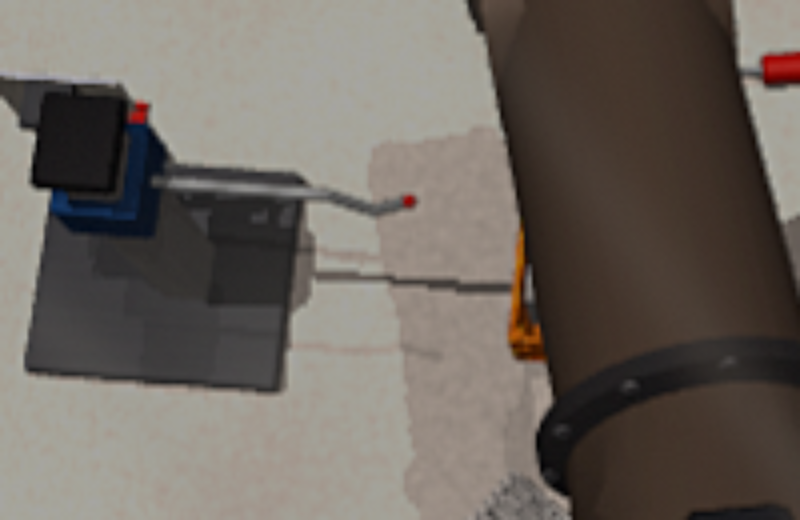

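View pics/s2c.png

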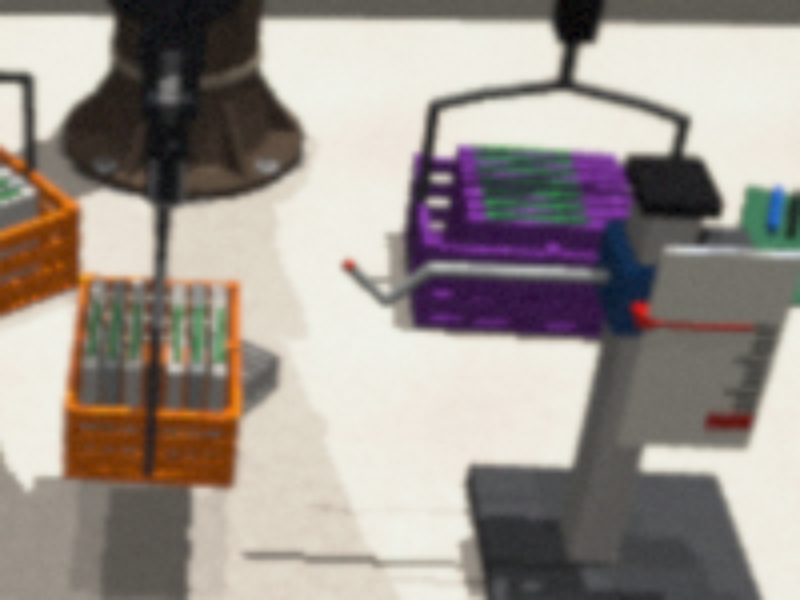

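```bash
python3 - <<'E'
from h import *
w=grab('wrist','w2.png');s=grab('scene')
hsv=cv2.cvtColor(w['frame'],cv2.COLOR_RGB2HSV)
r=cv2.inRange(hsv,(0,130,70),(6,255,255))|cv2.inRange(hsv,(174,130,70),(180,255,255));k,l,stt,ce=cv2.connectedComponentsWithStats(r)
for i in range(1,k):
    if stt[i,4]>3:print(stt[i],ce[i],onz(w,*ce[i],.245))
print('exp tip',proj(w,(.602,.0747,.244)))
a=np.radians(86.4);X=np.array([np.cos(a),np.sin(a),0]);Y=np.array([-np.sin(a),np.cos(a),0])
c=np.array([.5976,-.0417,.1231])
for sg in(-1,1):
    p=proj(s,c-.075*Y+sg*.055*X);print((p-[290,130])*4)
    p=proj(s,c-.075*Y+sg*.055*X+[0,0,.06]);print('top',(p-[290,130])*4)
E
```

```text
[310  38  14  15 161] [316.47826087  45.22981366] [0.60147177 0.07371757 0.245     ]
[435 238  17  50 672] [442.64880952 261.43005952] [ 0.6870815  -0.08002092  0.245     ]
exp tip [317.25081202  43.87731681]
[ 68.15222665 477.6419136 ]
top [ 67.67882527 404.05846174]
[240.54014258 485.74603917]
top [246.07149488 412.18904865]
```

View pics/w2.png

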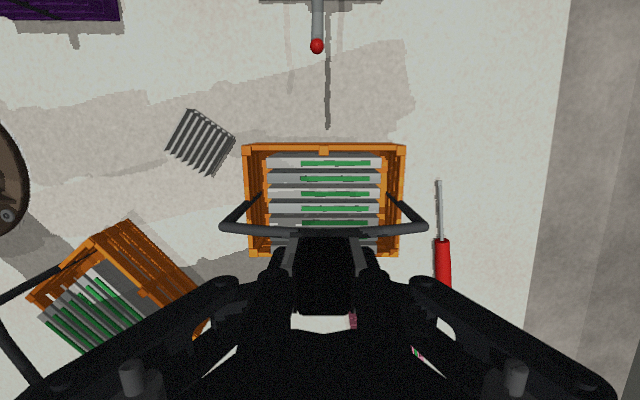

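```bash
python3 - <<'E'
from h import *
w=grab('wrist')
a=onz(w,223,227,.245);b=onz(w,426,227,.245);m=(a+b)/2;print(a,b,m,np.linalg.norm(a-b),np.degrees(np.arctan2(*(a-b)[:2][::-1])))
tip=onz(w,316.5,45.2,.245);rod=onz(w,317.5,10,.245);print(tip,rod)
s=env.sense();print(s['tcp_pos'])
E
```

```text
[ 0.52469389 -0.0409467   0.245     ] [ 0.67356271 -0.0502951   0.245     ] [ 0.5991283 -0.0456209  0.245    ] 0.14916204994221968 176.4067583818073
[0.60154193 0.07457157 0.245     ] [0.60347188 0.09386257 0.245     ]
[ 0.59804862 -0.0403924   0.29545772]
```

Emit:
carry_out:
  moves: "0 0.05 0 0 0 0 10; 0.005 0.12 0 0 0 0 10; 0.01 0.2 0 0 0 0 10; 0.01 0.28 0 0 0 0 10; 0.012 0.34 0 0 0 0 10"

```text
t: 5.8
tcp_pos: [0.601, 0.048, 0.2955]
eef_rot: [3.07, 1.57, 1.44]
contact_force: [-0.1, 1.0, -8.8]
gripper_width: 0.0236
```

Emit:
carry_out:
  moves: "0.003 0.06 0 0 0 0 10; 0.005 0.12 0 0 0 0 10; 0.007 0.18 0 0 0 0 10; 0.008 0.22 0 0 0 0 10; 0.008 0.236 0 0 0 0 10"

```text
t: 6.22
tcp_pos: [0.603, 0.1072, 0.2955]
eef_rot: [3.113, 1.569, 1.485]
contact_force: [0.2, 1.4, -8.9]
gripper_width: 0.0234
```

Emit:
carry_out:
  moves: "0 0 0 0 0 0 10; 0 0 0 0 0 0 10; 0 0 0 0 0 0 10; 0 0 0 0 0 0 10; 0 0 0 0 0 0 10"

```text
t: 6.63
tcp_pos: [0.6034, 0.1037, 0.2953]
eef_rot: [0.162, 1.57, -1.469]
contact_force: [0.0, -0.5, -9.3]
gripper_width: 0.0233
```

```bash
python3 - <<'E'
from h import *
st();w=grab('wrist');s=grab('scene')
W=cv2.resize(w['frame'][120:290,190:450],(780,510))
S=cv2.resize(s['frame'][150:290,330:520],(760,560))
c=np.zeros((600,800,3),np.uint8);c[:299,:398]=cv2.resize(w['frame'][100:300,190:456],(398,299));c[:600,400:]=cv2.resize(s['frame'][150:285,365:455],(400,600))
cv2.imwrite('pics/c3.png',c[:,:,::-1])
for p in((.6032,.1005,.23),(.6016,.0745,.244)):print(proj(w,p),(proj(s,p)-[365,150])*4.444+[400,0])
E
```

```text
t 6.63 tcp [0.6034 0.1037 0.2953] F [ 0.02 -0.46 -9.29] w 0.0233 q [ 0.11  0.43 -0.55  1.47  0.23  1.3  -0.52]
toolx [ 0. -0. -1.] yaw y -3.48
[322.52375288 218.53317441] [496.01284326 226.33136161]
[322.50283805 256.95731189] [452.83499958 204.07289786]
```

View pics/c3.png

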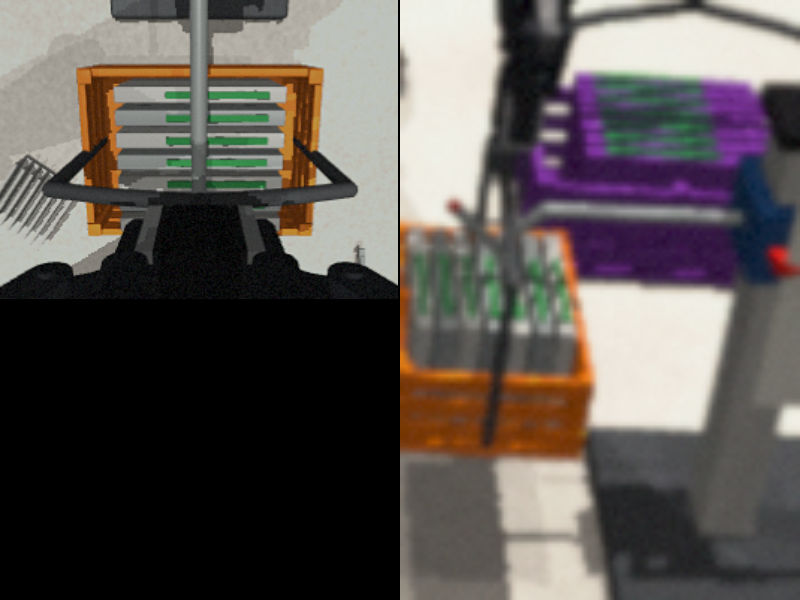

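Emit:
carry_out:
  moves: "0 0 -0.02 0 0 0 10; 0 0 -0.04 0 0 0 10; 0 0 -0.06 0 0 0 10; 0 0 -0.08 0 0 0 10; 0 0 -0.09 0 0 0 10"

```text
t: 7.15
tcp_pos: [0.6029, 0.1045, 0.2716]
eef_rot: [-1.228, 1.569, -2.858]
contact_force: [0.0, -0.8, -9.2]
gripper_width: 0.0233
```

Emit:
carry_out:
  moves: "0 0 -0.008 0 0 0 10; 0 0 -0.016 0 0 0 10; 0 0 -0.024 0 0 0 10; 0 0 -0.032 0 0 0 10; 0 0 -0.036 0 0 0 10"

```text
t: 7.57
tcp_pos: [0.6033, 0.1047, 0.2637]
eef_rot: [0.769, 1.571, -0.862]
contact_force: [-0.1, 0.3, -7.9]
gripper_width: 0.0232
```

Emit:
carry_out:
  moves: "0 0 -0.006 0 0 0 10; 0 0 -0.012 0 0 0 10; 0 0 -0.018 0 0 0 10; 0 0 -0.024 0 0 0 10; 0 0 -0.024 0 0 0 10"

```text
t: 7.98
tcp_pos: [0.6033, 0.1046, 0.2576]
eef_rot: [-0.541, 1.571, -2.171]
contact_force: [-0.1, 0.8, -7.4]
gripper_width: 0.0234
```

Emit:
carry_out:
  moves: "0 0.002 0 0 0 0 10; 0 0.004 0 0 0 0 10; 0 0.004 0 0 0 0 10; 0 0.004 0 0 0 0 10; 0 0.004 0 0 0 0 10"

```text
t: 8.4
tcp_pos: [0.6033, 0.1051, 0.2578]
eef_rot: [-0.077, 1.57, -1.707]
contact_force: [-0.4, -4.7, -7.6]
gripper_width: 0.0237
```

Emit:
carry_out:
  moves: "0 0.002 0 0 0 0 10; 0 0.004 0 0 0 0 10; 0 0.004 0 0 0 0 10; 0 0.004 0 0 0 0 10; 0 0.004 0 0 0 0 10"

```text
t: 8.82
tcp_pos: [0.6034, 0.1059, 0.2578]
eef_rot: [0.043, 1.57, -1.587]
contact_force: [-1.2, -5.3, -7.3]
gripper_width: 0.0234
```

Emit:
carry_out:
  moves: "0 0.002 0 0 0 0 10; 0 0.004 0 0 0 0 10; 0 0.004 0 0 0 0 10; 0 0.004 0 0 0 0 10; 0 0.004 0 0 0 0 10"

```text
t: 9.23
tcp_pos: [0.6034, 0.1067, 0.2578]
eef_rot: [0.014, 1.57, -1.617]
contact_force: [-0.8, -4.8, -7.3]
gripper_width: 0.0234
```

Emit:
carry_out:
  moves: "0 -0.003 0 0 0 0 10; 0 -0.006 0 0 0 0 10; 0 -0.009 0 0 0 0 10; 0 -0.009 0 0 0 0 10; 0 -0.009 0 0 0 0 10"

```text
t: 9.65
tcp_pos: [0.6033, 0.1062, 0.258]
eef_rot: [2.748, 1.57, 1.118]
contact_force: [-0.0, -0.5, -7.3]
gripper_width: 0.0231
```

Emit:
carry_out:
  moves: "0 0 -0.005 0 0 0 10; 0 0 -0.01 0 0 0 10; 0 0 -0.015 0 0 0 10; 0 0 -0.02 0 0 0 10; 0 0 -0.02 0 0 0 10"

```text
t: 10.07
tcp_pos: [0.6032, 0.1055, 0.2525]
eef_rot: [-1.378, 1.571, -3.008]
contact_force: [-0.6, -0.1, -6.3]
gripper_width: 0.0233
```

Emit:
carry_out:
  moves: "0 0 -0.006 0 0 0 10; 0 0 -0.014 0 0 0 10; 0 0 -0.022 0 0 0 10; 0 0 -0.03 0 0 0 10; 0 0 -0.038 0 0 0 10"

```text
t: 10.48
tcp_pos: [0.6033, 0.1054, 0.2432]
eef_rot: [1.224, 1.571, -0.406]
contact_force: [-1.2, -0.3, -4.1]
gripper_width: 0.0235
```

Emit:
carry_out:
  moves: "0 0 -0.008 0 0 0 10; 0 0 -0.016 0 0 0 10; 0 0 -0.024 0 0 0 10; 0 0 -0.03 0 0 0 10; 0 0 -0.034 0 0 0 10"

```text
t: 10.9
tcp_pos: [0.6034, 0.1054, 0.2347]
eef_rot: [1.127, 1.571, -0.503]
contact_force: [-0.9, -1.4, -3.6]
gripper_width: 0.0235
```

Emit:
carry_out:
  moves: "0 0 -0.004 0 0 0 10; 0 0 -0.008 0 0 0 10; 0 0 -0.012 0 0 0 10; 0 0 -0.012 0 0 0 10; 0 0 -0.012 0 0 0 10"

```text
t: 11.32
tcp_pos: [0.6034, 0.1054, 0.2319]
eef_rot: [1.318, 1.571, -0.312]
contact_force: [-0.9, -0.9, -3.1]
gripper_width: 0.0232
```

Emit:
carry_out:
  moves: "0 0 -0.006 0 0 0 10; 0 0 -0.014 0 0 0 10; 0 0 -0.022 0 0 0 10; 0 0 -0.028 0 0 0 10; 0 0 -0.032 0 0 0 10"

```text
t: 11.73
tcp_pos: [0.6034, 0.1055, 0.2236]
eef_rot: [1.708, 1.571, 0.078]
contact_force: [-2.0, -2.2, -1.6]
gripper_width: 0.0232
```

```bash
cat > avg.py <<'E'
from h import *
F=[];M=[]
for i in range(12):
    d=env.get_image('scene');s=env.sense();F.append(s['contact_force']);M.append(s['wrist_torque'])
print('F',np.mean(F,0).round(2),np.std(F,0).round(2),'M',np.mean(M,0).round(3),s['tcp_pos'].round(4),s['t'])
hsv=cv2.cvtColor(d['frame'],cv2.COLOR_RGB2HSV)[195:245,440:500]
r=cv2.inRange(hsv,(0,130,70),(6,255,255))|cv2.inRange(hsv,(174,130,70),(180,255,255));k,l,st_,ce=cv2.connectedComponentsWithStats(r)
for i in range(1,k):
    if st_[i,4]>4:print(st_[i],ce[i]+[440,195])
E
python3 avg.py
```

```text
F [-0.61 -2.29 -1.78] [0.39 0.47 0.47] M [-0.487  0.202 -0.01 ] [0.6034 0.1054 0.2239] 12.3333
[ 5 24  8  6 27] [447.44444444 221.74074074]
[16 29  5  1  5] [458. 224.]
[27 39 11  3 31] [471.67741935 234.96774194]
```

Emit:
carry_out:
  moves: "0 -0.001 -0.004 0 0 0 10; 0 -0.002 -0.008 0 0 0 10; 0 -0.002 -0.013 0 0 0 10; 0 -0.002 -0.018 0 0 0 10; 0 -0.002 -0.02 0 0 0 10"

```text
t: 12.75
tcp_pos: [0.6034, 0.1049, 0.2186]
eef_rot: [0.784, 1.571, -0.846]
contact_force: [0.0, -2.5, -0.9]
gripper_width: 0.0233
```

```bash
python3 avg.py
```

```text
F [-0.3  -2.34 -0.97] [0.6  0.44 0.53] M [-0.567  0.082  0.008] [0.6033 0.1049 0.2189] 13.35
[ 5 25  6  6 25] [446.84 222.76]
[27 39 11  3 32] [471.84375 234.96875]
```

Emit:
carry_out:
  moves: "0 -0.001 0 0 0 0 10; 0 -0.002 0 0 0 0 10; 0 -0.003 0 0 0 0 10; 0 -0.003 0 0 0 0 10; 0 -0.003 0 0 0 0 10"

```text
t: 13.77
tcp_pos: [0.6032, 0.1042, 0.2188]
eef_rot: [-0.611, 1.571, -2.241]
contact_force: [-0.1, -2.8, -0.5]
gripper_width: 0.0233
```

```bash
python3 avg.py
```

```text
F [-0.62 -2.35 -1.04] [0.36 0.56 0.48] M [-0.594  0.126  0.019] [0.6033 0.1041 0.2188] 14.3667
[ 5 25  6  6 24] [446.91666667 222.70833333]
[27 39 11  3 32] [471.84375 234.96875]
```

```bash
python3 - <<'E'
from h import *
w=grab('wrist');s=grab('scene')
c=np.hstack([cv2.resize(w['frame'][60:300,170:470],(400,320)),cv2.resize(s['frame'][130:290,330:530],(400,320))])
cv2.imwrite('pics/c4.png',c[:,:,::-1])
E
```

```text
(no output)
```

View pics/c4.png

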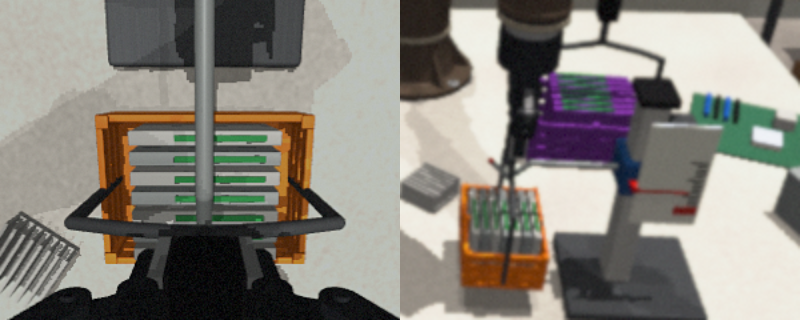

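Emit:
carry_out:
  moves: "0 -0.001 0 0 0 0 10; 0 -0.002 0 0 0 0 10; 0 -0.004 0 0 0 0 10; 0 -0.004 0 0 0 0 10; 0 -0.004 0 0 0 0 10"

```text
t: 14.88
tcp_pos: [0.6033, 0.1031, 0.2188]
eef_rot: [0.568, 1.571, -1.062]
contact_force: [-0.3, -2.3, -1.4]
gripper_width: 0.0232
```

```bash
python3 avg.py
```

```text
F [-0.65 -2.62 -1.28] [0.37 0.56 0.6 ] M [-0.563  0.162 -0.009] [0.6033 0.1032 0.2188] 15.4833
[ 5 24  6  7 28] [447.03571429 222.39285714]
[27 39 11  3 32] [471.84375 234.96875]
```

Emit:
carry_out:
  moves: "0 -0.002 0 0 0 0 10; 0 -0.004 0 0 0 0 10; 0 -0.006 0 0 0 0 10; 0 -0.008 0 0 0 0 10; 0 -0.008 0 0 0 0 10"

```text
t: 15.9
tcp_pos: [0.6033, 0.1026, 0.2191]
eef_rot: [2.959, 1.569, 1.33]
contact_force: [0.4, 3.2, -2.1]
gripper_width: 0.0231
```

```bash
python3 avg.py
```

```text
F [-0.49  5.4  -1.23] [0.49 0.57 0.48] M [ 1.403  0.146 -0.008] [0.6033 0.1025 0.219 ] 16.5
[ 5 24  6  7 27] [447.07407407 222.2962963 ]
[27 39 11  3 32] [471.84375 234.96875]
```

Emit:
carry_out:
  moves: "0 0.001 0 0 0 0 10; 0 0.002 0 0 0 0 10; 0 0.003 0 0 0 0 10; 0 0.003 0 0 0 0 10; 0 0.003 0 0 0 0 10"

```text
t: 16.92
tcp_pos: [0.6033, 0.1025, 0.2189]
eef_rot: [2.923, 1.57, 1.294]
contact_force: [-0.7, 4.6, -0.8]
gripper_width: 0.0235
```

```bash
python3 avg.py
```

```text
F [-0.59  5.3  -0.98] [0.74 0.33 0.38] M [ 1.439  0.147 -0.004] [0.6033 0.1025 0.2189] 17.5167
[ 5 24  6  7 27] [447.11111111 222.37037037]
[27 39 11  3 31] [471.67741935 234.96774194]
```

Emit:
carry_out:
  moves: "0 0.001 0 0 0 0 10; 0 0.002 0 0 0 0 10; 0 0.002 0 0 0 0 10; 0 0.002 0 0 0 0 10; 0 0.002 0 0 0 0 10"

```text
t: 17.93
tcp_pos: [0.6033, 0.1026, 0.2189]
eef_rot: [2.587, 1.571, 0.957]
contact_force: [-1.3, 5.0, -1.9]
gripper_width: 0.0236
```

```bash
python3 avg.py
```

```text
F [-0.54  4.99 -1.17] [0.42 0.39 0.44] M [ 1.329  0.149 -0.009] [0.6033 0.1026 0.2188] 18.5333
[ 5 24  6  7 27] [447.07407407 222.2962963 ]
[27 39 11  3 31] [471.67741935 234.96774194]
```

Emit:
carry_out:
  moves: "0 0.001 0 0 0 0 10; 0 0.002 0 0 0 0 10; 0 0.002 0 0 0 0 10; 0 0.002 0 0 0 0 10; 0 0.002 0 0 0 0 10"

```text
t: 18.95
tcp_pos: [0.6033, 0.1027, 0.2188]
eef_rot: [-0.006, 1.571, -1.636]
contact_force: [-0.6, 3.6, -0.9]
gripper_width: 0.0233
```

```bash
python3 avg.py
```

```text
F [-0.37  2.81 -1.05] [0.34 0.84 0.45] M [ 0.781  0.135 -0.001] [0.6033 0.1028 0.2188] 19.55
[ 5 24  6  7 26] [447.15384615 222.26923077]
[27 39 11  3 32] [471.84375 234.96875]
```

Emit:
carry_out:
  moves: "0 0.001 -0.003 0 0 0 10; 0 0.002 -0.006 0 0 0 10; 0 0.002 -0.009 0 0 0 10; 0 0.002 -0.012 0 0 0 10; 0 0.002 -0.012 0 0 0 10"

```text
t: 19.97
tcp_pos: [0.6033, 0.1029, 0.2156]
eef_rot: [-0.165, 1.57, -1.796]
contact_force: [-0.6, 0.3, -1.4]
gripper_width: 0.0237
```

```bash
python3 avg.py
```

```text
F [-0.73 -1.35 -0.62] [0.39 0.65 0.31] M [-0.282  0.188  0.007] [0.6033 0.1031 0.2158] 20.5667
[ 4 25  7  7 28] [446.82142857 223.21428571]
[27 39 11  3 32] [471.84375 234.96875]
```

Emit:
carry_out:
  moves: "0 -0.001 -0.003 0 0 0 10; 0 -0.001 -0.006 0 0 0 10; 0 -0.001 -0.009 0 0 0 10; 0 -0.001 -0.009 0 0 0 10; 0 -0.001 -0.009 0 0 0 10"

```text
t: 20.98
tcp_pos: [0.6033, 0.1031, 0.2135]
eef_rot: [0.021, 1.571, -1.609]
contact_force: [-0.5, -1.5, 0.1]
gripper_width: 0.0235
```

```bash
python3 avg.py
```

```text
F [-0.4  -2.33 -0.32] [0.43 0.53 0.32] M [-0.622  0.195 -0.011] [0.6033 0.1031 0.2136] 21.5833
[ 4 26  7  7 27] [446.48148148 223.88888889]
[27 39 11  3 30] [471.83333333 234.93333333]
```

Emit:
carry_out:
  moves: "0 -0.001 0 0 0 0 10; 0 -0.002 0 0 0 0 10; 0 -0.002 0 0 0 0 10; 0 -0.002 0 0 0 0 10; 0 -0.002 0 0 0 0 10"

```text
t: 22.0
tcp_pos: [0.6033, 0.103, 0.2136]
eef_rot: [2.995, 1.57, 1.365]
contact_force: [-1.0, -1.2, -0.5]
gripper_width: 0.0235
```

```bash
python3 avg.py
```

```text
F [-0.56 -0.36 -0.18] [0.61 0.45 0.36] M [-0.073  0.176  0.011] [0.6033 0.1029 0.2136] 22.6
[ 4 26  8  6 24] [446.70833333 223.75      ]
[27 39 11  3 32] [471.84375 234.96875]
```

Emit:
carry_out:
  moves: "0 0 0 0 0 0 15; 0 0 0 0 0 0 20; 0 0 0 0 0 0 23; 0 0 0 0 0 0 23; 0 0 0 0 0 0 23"
  grip_force: 20

```text
t: 23.02
tcp_pos: [0.6033, 0.1029, 0.2136]
eef_rot: [2.802, 1.571, 1.172]
contact_force: [-0.6, 0.9, 0.2]
gripper_width: 0.0234
```

Emit:
carry_out:
  moves: "0 0 0 0 0 0 25; 0 0 0 0 0 0 28; 0 0 0 0 0 0 32; 0 0 0 0 0 0 36; 0 0 0 0 0 0 40"

```text
t: 23.43
tcp_pos: [0.6034, 0.1027, 0.2136]
eef_rot: [1.391, 1.571, -0.24]
contact_force: [0.4, -0.5, -0.6]
gripper_width: 0.04
```

```bash
python3 avg.py; python3 avg.py|tail -3
```

```text
F [ 0.08  0.   -0.01] [0.54 0.59 0.53] M [-0.    -0.006 -0.012] [0.6033 0.1027 0.2136] 24.0333
[ 4 27  8  6 27] [446.59259259 224.74074074]
[15 32  5  1  5] [457. 227.]
[27 39 11  3 32] [471.84375 234.96875]
F [ 0.05 -0.1  -0.08] [0.43 0.51 0.44] M [0.01  0.007 0.015] [0.6033 0.1027 0.2136] 24.6333
[ 4 27  8  6 26] [446.69230769 224.76923077]
[27 39 11  3 32] [471.84375 234.96875]
```

Emit:
carry_out:
  moves: "0 0 0 0 0 0 50; 0 0 0 0 0 0 60; 0 0 0 0 0 0 70; 0 0 0 0 0 0 80; 0 0 0 0 0 0 80"

```text
t: 25.05
tcp_pos: [0.6033, 0.1027, 0.2136]
eef_rot: [1.649, 1.571, 0.019]
contact_force: [0.1, -0.3, 0.0]
gripper_width: 0.0802
```

Emit:
carry_out:
  moves: "0 0 0.05 0 0 0 80; 0 0 0.12 0 0 0 80; 0 0 0.22 0 0 0 80; 0 0 0.34 0 0 0 80; 0 0 0.46 0 0 0 80"

```text
t: 25.47
tcp_pos: [0.6029, 0.1026, 0.3295]
eef_rot: [-1.395, 1.57, -3.025]
contact_force: [1.2, 0.7, -0.1]
gripper_width: 0.0801
```

Emit:
carry_out:
  moves: "-0.05 -0.08 0.05 0 0 0 80; -0.1 -0.18 0.05 0 0 0 80; -0.16 -0.28 0.05 0 0 0 80; -0.2 -0.34 0.05 0 0 0 80; -0.2 -0.34 0.05 0 0 0 80"

```text
t: 25.88
tcp_pos: [0.552, 0.0134, 0.3414]
eef_rot: [0.025, 1.568, -1.61]
contact_force: [0.9, -0.9, 0.1]
gripper_width: 0.08
```

```bash
python3 avg.py; python3 - <<'E'
from h import *
w=grab('wrist');s=grab('scene')
c=np.hstack([cv2.resize(w['frame'],(400,250)),cv2.resize(s['frame'][130:290,330:530],(400,250))])
d=cv2.resize(s['frame'][150:290,350:490],(600,340));c=np.vstack([c,np.hstack([d,np.zeros((340,200,3),np.uint8)])])
cv2.imwrite('pics/c5.png',c[:,:,::-1])
E
```

```text
F [0.14 0.2  0.07] [0.5  0.48 0.58] M [ 0.006 -0.015  0.007] [0.5534 0.018  0.341 ] 26.4833
[ 4 27  8  6 26] [446.69230769 224.76923077]
[15 32  6  1  6] [457.5 227. ]
[27 39 11  3 32] [471.84375 234.96875]
```

View pics/c5.png

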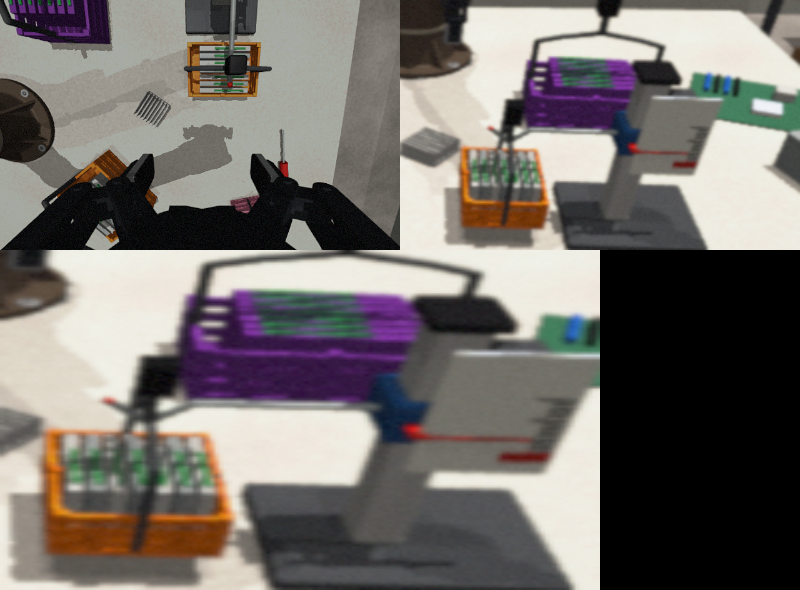

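Emit:
carry_out:
  moves: "0 0 0 0 0 0 80; 0 0 0 0 0 0 80; 0 0 0 0 0 0 80; 0 0 0 0 0 0 80; 0 0 0 0 0 0 80"

```text
t: 27.0
tcp_pos: [0.5533, 0.0177, 0.3411]
eef_rot: [1.163, 1.571, -0.467]
contact_force: [-0.5, -0.0, -0.1]
gripper_width: 0.0799
```

Emit:
carry_out:
  moves: "0 0 0 0 0 0 80; 0 0 0 0 0 0 80; 0 0 0 0 0 0 80; 0 0 0 0 0 0 80; 0 0 0 0 0 0 80"

```text
t: 27.42
tcp_pos: [0.5533, 0.0178, 0.3411]
eef_rot: [2.24, 1.571, 0.61]
contact_force: [0.2, -0.7, -0.1]
gripper_width: 0.0803
```

```bash
python3 - <<'E'
from h import *
f=[]
for i in range(16):
    d=env.get_image('scene');h=cv2.cvtColor(d['frame'][185:265,350:420],cv2.COLOR_RGB2HSV)
    v,u=np.argwhere(cv2.inRange(h,(5,150,90),(22,255,255))).T;f.append((u.mean(),v.mean()))
f=np.array(f);print(np.ptp(f,0),f.mean(0),env.sense()['t'])
if np.ptp(f,0).max()<.3: print(env.job_done())
E
python3 avg.py | tail -3
```

```text
Traceback (most recent call last):
ValueError: 200 camera calls are used up
Traceback (most recent call last):
  File "avg.py", line 4, in <module>
    d=env.get_image('scene');s=env.sense();F.append(s['contact_force']);M.append(s['wrist_torque'])
ValueError: 200 camera calls are used up
```

Emit:
carry_out:
  moves: "0 0 0 0 0 0 80; 0 0 0 0 0 0 80; 0 0 0 0 0 0 80; 0 0 0 0 0 0 80; 0 0 0 0 0 0 80"

```text
t: 28.33
tcp_pos: [0.5533, 0.0177, 0.3411]
eef_rot: [1.232, 1.571, -0.398]
contact_force: [0.0, -0.4, -0.4]
gripper_width: 0.08
```

Emit:
carry_out:
  moves: "0 0 0 0 0 0 80; 0 0 0 0 0 0 80; 0 0 0 0 0 0 80; 0 0 0 0 0 0 80; 0 0 0 0 0 0 80"

```text
t: 28.75
tcp_pos: [0.5533, 0.0177, 0.3411]
eef_rot: [-0.357, 1.571, -1.987]
contact_force: [-0.7, -0.6, -0.1]
gripper_width: 0.0804
```

Emit:
carry_out:
  moves: "0 0 0 0 0 0 80; 0 0 0 0 0 0 80; 0 0 0 0 0 0 80; 0 0 0 0 0 0 80; 0 0 0 0 0 0 80"

```text
t: 29.17
tcp_pos: [0.5533, 0.0177, 0.3411]
eef_rot: [1.844, 1.571, 0.214]
contact_force: [-0.2, -0.0, 0.4]
gripper_width: 0.0801
```

```bash
python3 -c "
from h import *
st();print(env.job_done())"
```

```text
t 29.17 tcp [0.5533 0.0177 0.3411] F [-0.2  -0.03  0.44] w 0.0801 q [ 0.28  0.3  -0.55  1.54  0.16  1.35 -0.34]
toolx [ 0.  0. -1.] yaw y -3.4
the job is handed in; nothing more can be done
None
```

The small orange crate now hangs from the scale's hook, and I handed the job in at 29 s. I gripped it by its black block, seated the bail in the V and eased about 8.9 N (roughly 0.9 kg) onto the spring. I let go when the average force on the gripper was about 0.2 N vertically and 0.4 to 0.6 N sideways.

**Last checks:**
- **Hanging:** the last picture shows the crate hanging from the hook, with the gripper clear of it.
- **Pointer:** it is above the red band and did not move in the pictures from 24.0 to 26.5 s.

**Not clean or not confirmed:**
- **Drop at release:** the pointer sank about 1 pixel (roughly 3 mm) as I let go. I have no measurement of how fast it moved.
- **Sideways force:** while I centred the bar in the V, the bail pressed sideways on the hook with up to about 5 N. I removed that before letting go.
- **Stillness:** my final check of the crate itself failed because the camera calls had run out. That the crate is still rests on the steady pointer and on about 2.7 s more of waiting before I handed in.

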